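# Shut the utensil case: inner flap down, then the lid

### The arm

A 6-joint arm with a two-finger parallel gripper is mounted at the origin on the work surface. World frame = base frame: x ahead of the robot, y to its left, z up, the work surface at z = 0. Lengths are in m, angles in degrees, forces in N, time in s.
With the tool pointing down it reaches from about 0.4 to 0.825 m from the base axis. Payload 7 kg.
Tool frame: the origin (TCP) lies at the very end of the fingers, on their centre line; the grasp point (between the pads) lies 19 mm behind it; z points along the fingers, y is the direction in which the jaws open and shut (so a half turn about z gives the same grasp; the last joint's range is limited). The gripper opens to 88 mm and grips with 3 to 60 N. Pads are 19 mm wide; open, the fingers measure 130 mm over their backs; the gripper's body (78 mm by 193 mm) begins 47 mm behind the grasp point.
Start: joints at [-55.457, 20.546, 0.682, 0, -70.136, -16.507], TCP at [0.209, -0.642, 0.227] pointing down, gripper open.
Joint ranges: [-176.03, 176.03], [-82.01, 121.73], [-58.28, 71.71], [-173.87, 95.51], [-174.79, -0.11], [-173.66, 173.66]. Speed limits (degrees/s): [136.94, 136.94, 172.46, 180, 180, 180].

### API

Orientations are given as [roll, pitch, yaw] about the fixed x, y, z axes, in that order (R = Rz(yaw) Ry(pitch) Rx(roll)).
In Python, from plant import ctrl, snapshot, workorder gives the robot as it stands. The module is installed in compiled form; this text tells all that it offers.
- The arm moves only by the shell command python3 -m creep 'ROWS'. ROWS is JSON, a list of rows, each a list of 5 numbers: the shift along the tool's x, y, z scaled (see below), then the turn about the tool's z scaled (see below), then the finger opening in mm, from 0 to 87.6. A call has exactly 8 rows; each row is the pose to reach, as a shift and turn from the pose commanded when the call began, along the tool's axes at that moment, turning the shorter way round; what a row does not reach only later rows make up. The controller multiplies each number of a shift by 0.1 m and each number of a turn by 180 degrees. A row lasts 1/12 s, in which the tool goes at most 41.7 mm and 7.16 degrees, less where a joint would pass 70% of its speed; a pose out of reach is approached as far as the arm can. A call with a number of a shift or a turn outside -1 to 1 is refused whole. A call with a gripper value outside its range is refused whole. The fingers move at their own pace and stop on an object; the grip force is fixed at half the most. Time passes only in rows, so rows that repeat a pose let the fingers close, or fill a call up. It gives the time, the measured TCP pose, the force and the opening at its end, in the units of the state.
- ctrl.get_obs(): the state, without advancing time (a new reading comes with each control period).
- snapshot(name): name is "side" or "top" or "wrist"; returns a dict with "img" (384x512x3 uint8, blue, green, red), "camera_matrix" (3x3 intrinsics, pixels), "xyz" and "rotation" of the camera in the world. Camera axes: x right, y up, looking along -z (the intrinsics and any distortion apply to the point x, -y, -z); pixel columns grow to the right and rows downward; lengths in m; the calibration is good to about 2 mm. A picture is of the moment at which its call begins. There is no depth.
- workorder.close_job(): hands the job in, once; it reports no verdict.
The state is a dict: "clock": time; "joint_pos": joint angles; "qvel": joint speeds; "tau": joint torques, N m; "tool_pos": TCP position; "orientation": TCP orientation; "force": force on the tool from outside, world axes, zero at the start; "moment": the same for the moment, N m; "opening": finger opening in m.
Only numpy, scipy, OpenCV 4.12 (cv2) and the standard library are available. Lean on these libraries where they do the work, as an engineer would, in place of code of your own. Each camera call takes 0.05 s, during which the arm holds its last target.

### The job

Pack up the utensil case after the cooking class: with the fingertips, push the upright metal inner flap down flat over the utensils, and only then push the open lid over and press it fully shut without slamming it. Push both from their outer faces only: do not pinch them or put a finger on their white-lined inner faces, pick nothing up, and leave the other things where they are. Finish with the case shut and the hand clear.

Things in the scene. Friction and masses are not known exactly. Their poses are not given: they have to be found in the camera images.
- case: Grey plastic utensil case, an open box 300 (its x) by 220 (its y) by 80 mm high, walls 6 mm, fixed to the table. Origin: centre of its underside on the table; z up. The lid is hinged along its +y long wall, the inner flap along its -y long wall. Inside, a 56 mm high divider along x at y = +30 mm carries the flap when it is down; utensils lie on the floor of the case.
- lid (a joint): Angle of the lid, rad: 0 = shut on the rim, pi/2 = upright, starts leaning back outwards at 1.65 to 1.95, stop at 2.0. Lid: flat grey panel 300 by 220 mm, 13 mm thick; a 3 mm white lining covers its inner face (towards the utensils, to 4 mm from the edges) and is not to be touched by the fingers; about 0.3 kg. Its stiff hinge (about 0.5 N m of friction) holds it where it is left, so it has to be pushed all the way down.
- lid_hinge (a point): Middle of the lid's hinge line: in the case's frame x 0, y +110, z 80 mm. The hinge line runs along the case's x. Frame = the lid's: -y points from the hinge to the free edge, z is the outward normal of the outer face (up when shut); the outer face lies 13 mm out along z.
- lid_edge (a point): Middle of the lid's free edge, on the outer face (220 mm from the hinge). The outer face is on the case's +y side while the lid is open, and on top when it is shut (then 93 mm above the table).
- flap (a joint): Angle of the inner flap, rad: 0 = folded down flat inside the case, pi/2 = upright, starts at 1.35 to 1.75, stop at 1.85. Flap: aluminium panel 270 (along the case's x) by 130 mm, 7 mm thick; a 2 mm white lining covers its inner face (towards the lid when upright, underneath when down) and is not to be touched by the fingers; about 0.1 kg; its hinge has 0.13 N m of friction and it stays where it is left.
- flap_hinge (a point): Middle of the flap's hinge line: in the case's frame x 0, y -98, z 62 mm (18 mm below the rim). Frame = the flap's: y points from the hinge to the free edge, z is the outward normal of its outer face (up when down); the outer face lies 5 mm out along z.
- flap_edge (a point): Middle of the flap's free edge, on the outer face (130 mm from the hinge). The outer face is on the case's -y side while the flap is up, and on top when it is down (then 67 mm above the table, 13 mm below the rim).
- spatula: Spatula, 240 mm, lying along x in the case in the wide compartment that the flap covers (bystander).
- spoon: Spoon, 200 mm, lying along x in the case in the narrow compartment beside the lid hinge (bystander).
- jar: Small jar, diameter 44, height 75 mm, standing on the table outside the case on the flap's side, close to it; origin at its foot (bystander).
- cup: Steel cup, diameter 72, height 70 mm, standing on the table beyond the case's +x end; origin at its foot (bystander).
- phone: Black phone, 150 by 72 by 9 mm, lying on the table on the lid's side of the case; origin under its centre (bystander).
- cheese: Block of cheese, 120 by 50 by 45 mm, on the white cutting board at the robot's right; origin under its centre (bystander).
- grater: Long flat grater with an orange handle, 300 mm, on the cutting board; origin under it (bystander).

How it is judged (in metres and radians):
On the way, in this order (a step that is already met when the one before it is completed fails the run):
1. the flap is folded down flat (within 0.08 rad) while the lid is still open (over 1.2 rad) (value of joint flap below 0.08 rad and value of joint lid above 1.2 rad), for 0.2 s.
2. the lid is shut (within 0.05 rad) over the folded flap (value of joint lid below 0.05 rad and value of joint flap below 0.1 rad), for 0.2 s.
At the end, for the whole second after the job is handed in: Flap down flat within 0.1 rad, lid shut within 0.05 rad and at rest; table bystanders within 30 mm and the utensils in the case within 50 mm of where they started (all of step 2 and velocity of joint lid between -0.05 and 0.05 rad/s and distance of each of spatula, spoon from where it was at the start of the episode below 0.05 m and distance of each of jar, cup, phone, cheese, grater from where it was at the start of the episode below 0.03 m); the robot touches nothing.
It fails at once if the lid is swung over (below 1.2 rad) before the flap is down (above 0.15 rad) (value of joint lid below 1.2 rad and value of joint flap above 0.15 rad).
It fails at once if the lid is slammed (closing faster than 2.5 rad/s in its last 0.3 rad) (value of joint lid below 0.3 rad and velocity of joint lid below -2.5 rad/s).
It fails at once if the fingers touch the inner face of the lid with over 2 N (pinching or pulling it) (contact force between the fingers and lid_c1 above 2 N).
It fails at once if the fingers touch the inner face of the flap with over 2 N (pinching or pulling it) (contact force between the fingers and flap_c1 above 2 N).
It fails at once if a table bystander is moved over 30 mm, or a utensil in the case over 50 mm (lifting included) (distance of any of spatula, spoon from where it was at the start of the episode above 0.05 m or distance of any of jar, cup, phone, cheese, grater from where it was at the start of the episode above 0.03 m).
It also fails if it takes over 61 s, if anything falls off the work surface, if the arm or the gripper's body presses on something with over 40 N, if the wrist force passes 120 N, or if a joint passes its speed limit or range.

## Working session

There is one attempt and no reset: what is moved stays moved. The work goes in short steps, Python scripts to look and compute and a shell command to move; the robot and the scene stay as the last step left them, time stands still between calls to the robot, and variables do not carry over. Pictures are saved under pics/ and viewed, and the job is handed in when it is done.

```bash
mkdir -p pics; python3 - <<'E'
from plant import ctrl, snapshot
import cv2
o=ctrl.get_obs()
for k,v in o.items(): print(k,v)
for n in ["side","top","wrist"]:
    s=snapshot(n); cv2.imwrite(f"pics/{n}0.png",s["img"]); print(n,s["camera_matrix"],s["xyz"],s["rotation"],[k for k in s])
E
```

```text
clock 0.0
joint_pos [-5.54558922e+01  2.05935563e+01  6.34421076e-01 -1.95261511e-02
 -7.01366426e+01 -1.65042042e+01]
qvel [-0.06089071  0.02868213 -0.01773461  0.04825075 -0.01672978  0.01209515]
tau [-5.38078948e-04 -5.82715917e+01  2.93045139e+01  6.99713096e+00
  6.86232830e-03 -1.04515620e-04]
tool_pos [ 0.20882392 -0.64137389  0.22560554]
orientation [ 1.79902953e+02 -9.61224713e-03 -1.61966738e+02]
force [-0.45767282 -0.59894888  0.68212121]
moment [ 0.01766647  0.01910714 -0.02180904]
opening 0.08753277053189218
side [[416.07195974   0.         256.83850247]
 [  0.         416.07195974 190.26182847]
 [  0.           0.           1.        ]] [ 1.54200966 -0.16060726  1.12247392] [42.6508611  -0.40608704 87.85286449] ['img', 'camera_matrix', 'xyz', 'rotation']
top [[352.43060138   0.         255.44330384]
 [  0.         352.43060138 198.25714814]
 [  0.           0.           1.        ]] [ 0.49175415 -0.11605468  1.11074551] [  7.19807665  -0.74480573 -88.91349313] ['img', 'camera_matrix', 'xyz', 'rotation']
wrist [[314.45687405   0.         254.98413332]
 [  0.         314.45687405 192.5879892 ]
 [  0.           0.           1.        ]] [ 0.13728293 -0.66418236  0.38346728] [-1.62114718e+01 -3.19558292e-02  1.07980259e+02] ['img', 'camera_matrix', 'xyz', 'rotation']
```

View pics/side0.png

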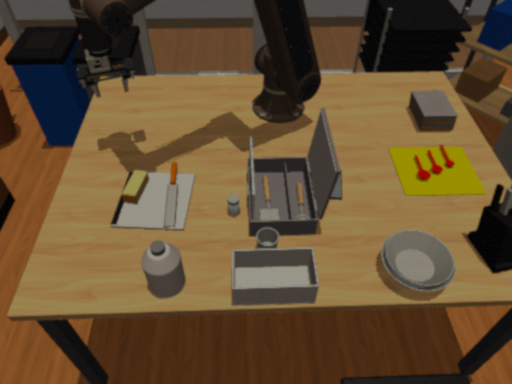

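View pics/top0.png

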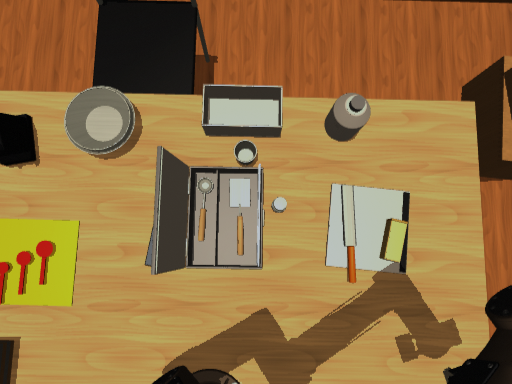

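View pics/wrist0.png

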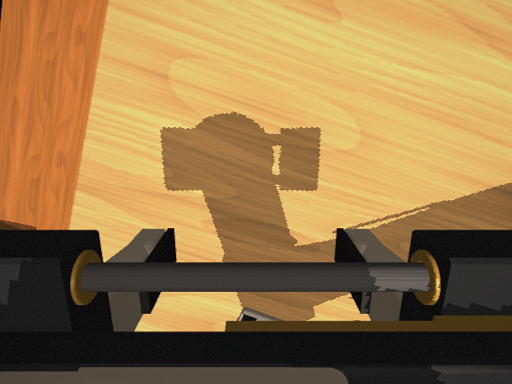

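```bash
cat > h.py <<'E'
import numpy as np, cv2
from scipy.spatial.transform import Rotation as R
from plant import ctrl, snapshot
def proj(s,P):
    P=np.atleast_2d(P); Rc=R.from_euler('xyz',s["rotation"],degrees=True).as_matrix()
    c=(P-np.array(s["xyz"]))@Rc
    K=np.array(s["camera_matrix"])
    return np.c_[K[0,0]*c[:,0]/-c[:,2]+K[0,2], K[1,1]*(-c[:,1])/-c[:,2]+K[1,2]]
def ray(s,uv,z):
    Rc=R.from_euler('xyz',s["rotation"],degrees=True).as_matrix();K=np.array(s["camera_matrix"])
    d=np.array([(uv[0]-K[0,2])/K[0,0],-(uv[1]-K[1,2])/K[1,1],-1.])
    d=Rc@d; o=np.array(s["xyz"]); return o+d*(z-o[2])/d[2]
def crop(s,x0,y0,w,h,k,name,draw=[]):
    im=cv2.resize(s["img"][y0:y0+h,x0:x0+w],None,fx=k,fy=k,interpolation=cv2.INTER_CUBIC)
    for pl in draw:
        q=((proj(s,pl)-[x0,y0]+.5)*k-.5).round().astype(int)
        cv2.polylines(im,[q.reshape(-1,1,2)],False,(0,0,255),1)
    cv2.imwrite("pics/"+name,im)
def case(cx,cy,yaw):
    Rz=R.from_euler('z',yaw,degrees=True).as_matrix()
    return lambda P:np.atleast_2d(P)@Rz.T+[cx,cy,0]
def lidpts(a):  # outer face corners + inner, case frame
    r=lambda y,z:[110-y*np.cos(a)+z*np.sin(a)*1, 80+y*np.sin(a)+z*np.cos(a)]
    return r
E
python3 - <<'E'
from h import *
s=snapshot("top"); crop(s,140,130,160,150,5,"t1.png")
t=snapshot("side"); crop(t,215,100,140,150,4,"s1.png")
E
```

```text
(no output)
```

View pics/t1.png

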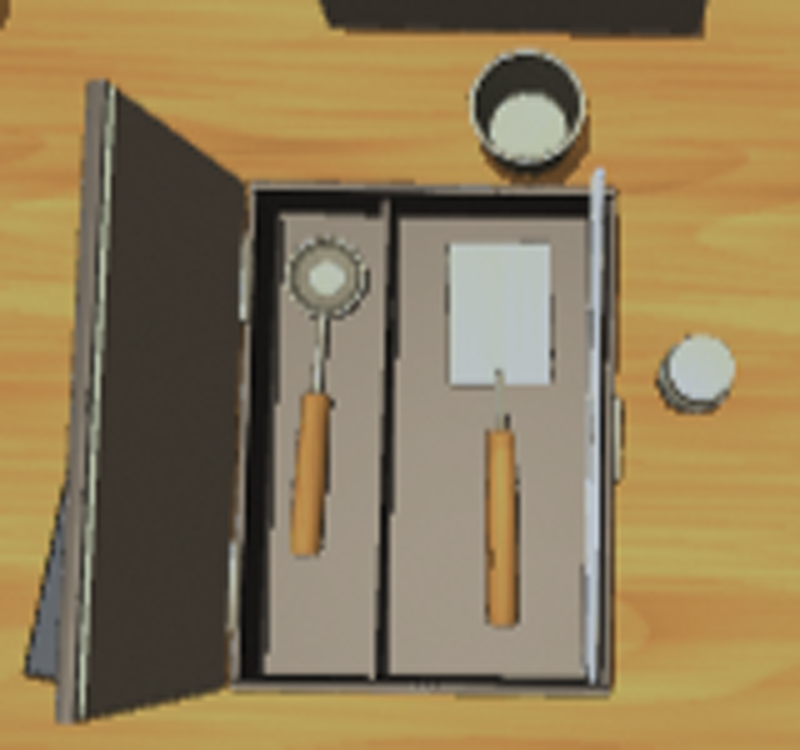

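View pics/s1.png

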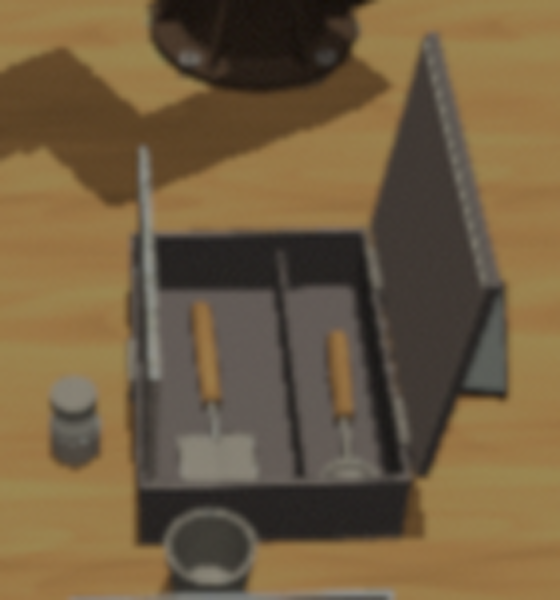

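```bash
cat > fit.py <<'E'
from h import *
from scipy.optimize import least_squares
s=snapshot("top");t=snapshot("side")
T=lambda u,v:(np.array([u,v])+.5)/5-.5+[140,130]
S=lambda u,v:(np.array([u,v])+.5)/4-.5+[215,100]
def lid(x,y,z,a): return [x,110-y*np.cos(a)+z*np.sin(a),80+y*np.sin(a)+z*np.cos(a)]
def flap(x,y,z,a): return [x,-98+y*np.cos(a)-z*np.sin(a),62+y*np.sin(a)+z*np.cos(a)]
def pts(p):
    la,fa=p[3:]
    C=np.array([[150,110,80],[150,-110,80],[-150,110,80],[-150,-110,80],lid(150,220,13,la),lid(-150,220,13,la),flap(135,130,1.5,fa),flap(-135,130,1.5,fa)])/1000
    return case(*p[:3])(C)
mt=[T(250,183),T(618,188),T(232,690),T(612,693),T(87,82),T(57,722),T(600,170),T(594,685)]
ms=[S(410,478),S(138,483),S(366,232),S(133,235),S(501,288),S(435,35),S(155,378),S(145,147)]
def f(p):
    P=pts(p); return np.r_[(proj(s,P)-mt).ravel(),(proj(t,P)-ms).ravel()]
r=least_squares(f,[.5,0,0,1.8,1.5],x_scale=[.1,.1,10,.3,.3],loss='soft_l1')
print(r.x); print(f(r.x).reshape(-1,2).round(1).tolist())
np.save("case.npy",r.x)
jar=ray(s,T(700,368),.075);print("jar",jar, ray(t,S(75,395),.075)); print("cup",ray(s,T(527,108),.07),"phone",ray(s,T(28,672),.005))
W=case(*r.x[:3])
la,fa=r.x[3:]
box=[W(np.array([[150,110,80],[150,-110,80],[-150,-110,80],[-150,110,80],[150,110,80]])/1000),W(np.array([lid(150,0,13,la),lid(150,220,13,la),lid(-150,220,13,la),lid(-150,0,13,la)])/1000),
W(np.array([flap(135,0,5,fa),flap(135,130,5,fa),flap(-135,130,5,fa),flap(-135,0,5,fa)])/1000)]
crop(s,140,130,160,150,5,"t2.png",box);crop(t,215,100,140,150,4,"s2.png",box)
print("flap edge",W(np.array(flap(0,130,5,fa))/1000),"lid edge",W(np.array(lid(0,220,13,la))/1000))
E
python3 fit.py
```

```text
[ 0.56682419 -0.03902899  0.2386402   1.68652657  1.54221929]
[[-0.3, -0.7], [0.0, -0.4], [-0.7, 0.4], [-0.0, 0.9], [0.2, -0.8], [-0.4, 0.6], [-0.3, -0.4], [-0.5, -0.3], [0.2, 0.5], [-0.5, 1.2], [-0.2, -1.6], [-1.5, -1.0], [-0.3, -0.5], [0.2, -1.0], [-0.4, 0.3], [-0.7, -0.0]]
jar [ 0.60953626 -0.19880776  0.075     ] [ 0.61262845 -0.19724676  0.075     ]
cup [ 0.76631798 -0.09276333  0.07      ] phone [0.42077511 0.20759141 0.005     ]
flap edge [[ 0.56723771 -0.13831158  0.19208979]] lid edge [[0.56620644 0.10928662 0.29702722]]
```

```bash
python3 -m creep '[[-0.3,0.3,0,-0.04,0],[-0.6,0.5,0,-0.08,0],[-0.88,0.77,0,-0.12,0],[-0.88,0.77,0,-0.16,0],[-0.88,0.77,0,-0.2,0],[-0.88,0.77,0,-0.24,0],[-0.88,0.77,0,-0.28,0],[-0.88,0.77,0,-0.31,0]]'; python3 -c "
from plant import ctrl
print(ctrl.get_obs())"
```

```text
clock: 1.02
tool_pos: [0.269, -0.5412, 0.2267]
orientation: [-180.0, -0.0, -105.8]
force: [-0.4, -0.2, 0.3]
opening: 0.0401
{'clock': 1.0167, 'joint_pos': array([-4.50700916e+01,  1.39349492e+01, -8.63059179e+00, -3.63165543e-03,
       -6.74169706e+01,  2.93033743e+01]), 'qvel': array([-1.63878343e-01,  1.91041710e-02,  3.73493531e-02,  4.74189195e-02,
        2.70484945e-02,  6.53779315e+01]), 'tau': array([  0.17263579, -48.86651516,  28.85938883,   6.8407917 ,
         0.07021675,  -1.50395371]), 'tool_pos': array([ 0.2689704 , -0.54117655,  0.22674069]), 'orientation': array([-1.79983108e+02, -5.63488598e-03, -1.05768112e+02]), 'force': array([-0.41790694, -0.21461702,  0.25457285]), 'moment': array([0.04481373, 0.05478416, 0.01419538]), 'opening': 0.040131825346254243}
```

```bash
python3 -m creep '[[-0.4,-0.09,0,-0.04,0],[-0.7,-0.16,0,-0.07,0],[-1,-0.23,0,-0.091,0],[-1,-0.23,0,-0.091,0],[-1,-0.23,0,-0.091,0],[-1,-0.23,0,-0.091,0],[-1,-0.23,0,-0.091,0],[-1,-0.23,0,-0.091,0]]'
```

```text
clock: 1.68
tool_pos: [0.3183, -0.4523, 0.2264]
orientation: [180.0, 0.0, -89.9]
force: [-0.3, 0.4, -0.3]
opening: 0.0005
```

```bash
python3 -m creep '[[-0.3,-0.3,0,0,0],[-0.6,-0.6,0,0,0],[-0.9,-0.9,0,0,0],[-0.9,-0.9,0,0,0],[-0.9,-0.9,0,0,0],[-0.9,-0.9,0,0,0],[-0.9,-0.9,0,0,0],[-0.9,-0.9,0,0,0]]' | head -2; python3 -m creep '[[-0.3,-0.3,0,0,0],[-0.6,-0.6,0,0,0],[-0.9,-0.9,0,0,0],[-0.9,-0.9,0,0,0],[-0.9,-0.9,0,0,0],[-0.9,-0.9,0,0,0],[-0.9,-0.9,0,0,0],[-0.9,-0.9,0,0,0]]' | head -2;  python3 -m creep '[[-0.3,-0.3,0,0,0],[-0.6,-0.6,0,0,0],[-0.82,-0.69,0,0,0],[-0.82,-0.69,0,0,0],[-0.82,-0.69,0.2,0,0],[-0.82,-0.69,0.4,0,0],[-0.82,-0.69,0.6,0,0],[-0.82,-0.69,0.6,0,0]]'
python3 - <<'E'
from h import *
s=snapshot("top"); crop(s,140,130,160,150,5,"t3.png")
t=snapshot("side"); crop(t,150,50,200,150,4,"s3.png")
E
```

```text
clock: 2.35
tool_pos: [0.4075, -0.3623, 0.2264]
clock: 3.02
tool_pos: [0.4971, -0.2722, 0.2267]
clock: 3.68
tool_pos: [0.5637, -0.1893, 0.1627]
orientation: [179.7, 0.1, -89.9]
force: [-1.2, -0.3, -1.6]
opening: 0.0004
```

View pics/t3.png

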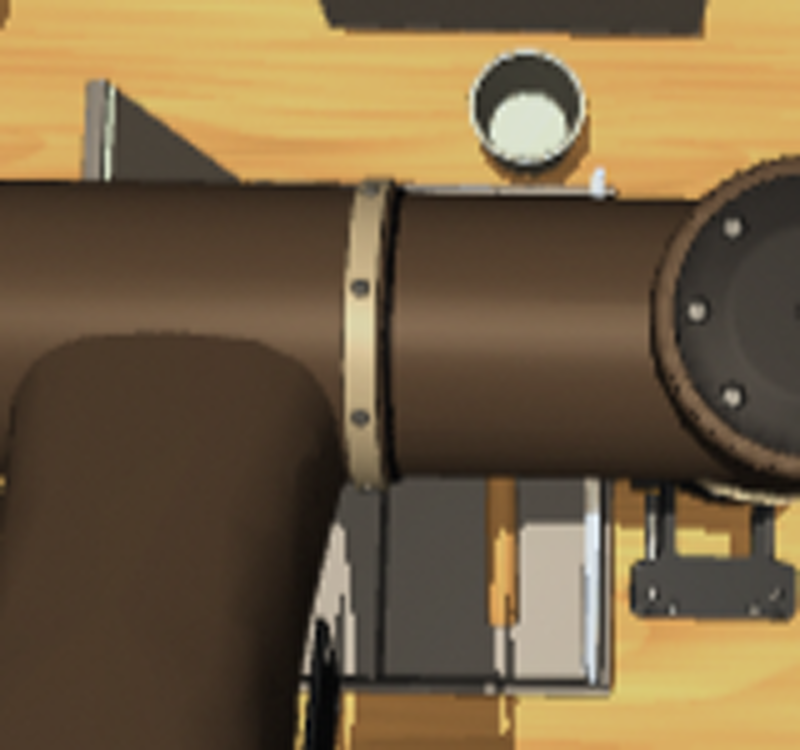

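View pics/s3.png

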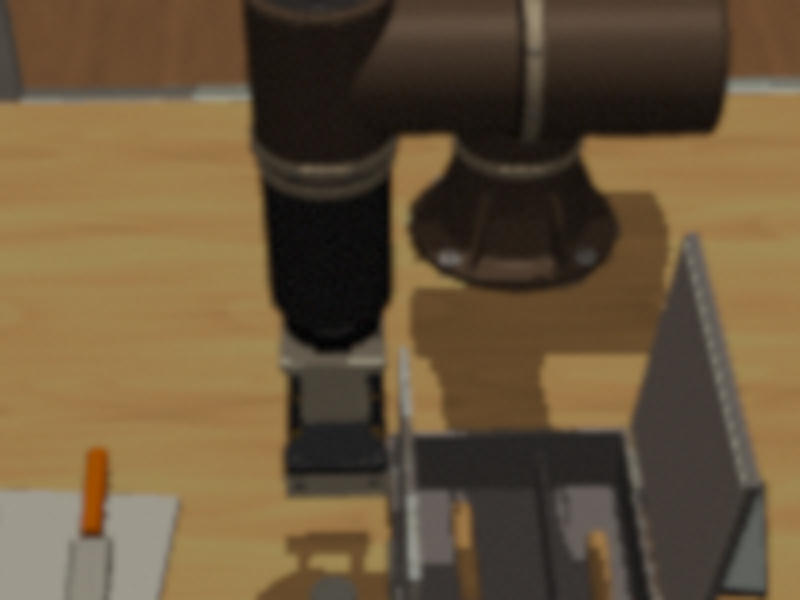

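```bash
python3 - <<'E'
from h import *
s=snapshot("top");t=snapshot("side")
from scipy.optimize import least_squares
a=np.array([213,196]);b=np.array([284.3,62.5])
r=least_squares(lambda P:np.r_[proj(s,P)[0]-a,proj(t,P)[0]-b],[.5,0,.5]);print(r.x,r.fun)
print(ctrl.get_obs()["joint_pos"].round(1), ctrl.get_obs()["tool_pos"])
E
```

```text
[ 0.56500729 -0.05238215  0.55022618] [-0.97408551 -0.07432615 -1.59309813  0.11634065]
[  0.2  15.8 -14.1   0.  -59.9  -0.1] [ 0.56730415 -0.18955935  0.16811537]
```

```bash
python3 -m creep '[[-0.2,0,0.04,0,0],[-0.35,0,0.04,0,0],[-0.45,0,0.04,0,0],[-0.55,0,0.05,0,0],[-0.65,0,0.06,0,0],[-0.75,0,0.09,0,0],[-0.88,0,0.15,0,0],[-1.0,0,0.22,0,0]]'
python3 - <<'E'
from h import *
s=snapshot("top"); crop(s,140,130,160,150,5,"t4.png")
t=snapshot("side"); crop(t,200,80,160,150,4,"s4.png")
E
```

```text
clock: 4.55
tool_pos: [0.5668, -0.0877, 0.1445]
orientation: [-179.9, 0.0, -89.8]
force: [1.1, -1.7, 0.9]
opening: 0.0006
```

View pics/s4.png

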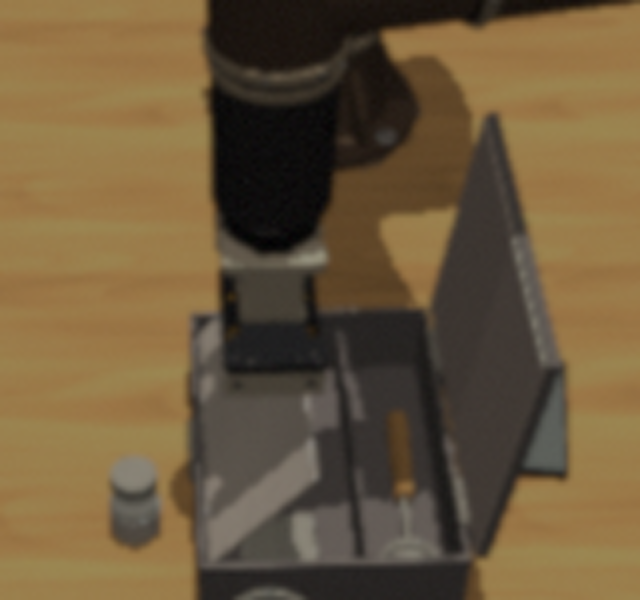

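```bash
python3 -m creep '[[-0.13,0,0.1,0,0],[-0.23,0,0.21,0,0],[-0.31,0,0.34,0,0],[-0.37,0,0.48,0,0],[-0.41,0,0.62,0,0],[-0.43,0,0.74,0,0],[-0.43,0,0.77,0,0],[-0.43,0,0.79,0,0]]'
python3 - <<'E'
from h import *
t=snapshot("side"); crop(t,200,80,160,150,4,"s5.png")
print(ctrl.get_obs()["force"],ctrl.get_obs()["tool_pos"])
E
```

```text
clock: 5.32
tool_pos: [0.5659, -0.0448, 0.0667]
orientation: [179.9, -0.0, -89.7]
force: [-14.1, 8.8, 38.4]
opening: 0.0002
[-9.82284397  7.12927513 20.70353119] [ 0.56584176 -0.04475317  0.0670181 ]
```

View pics/s5.png

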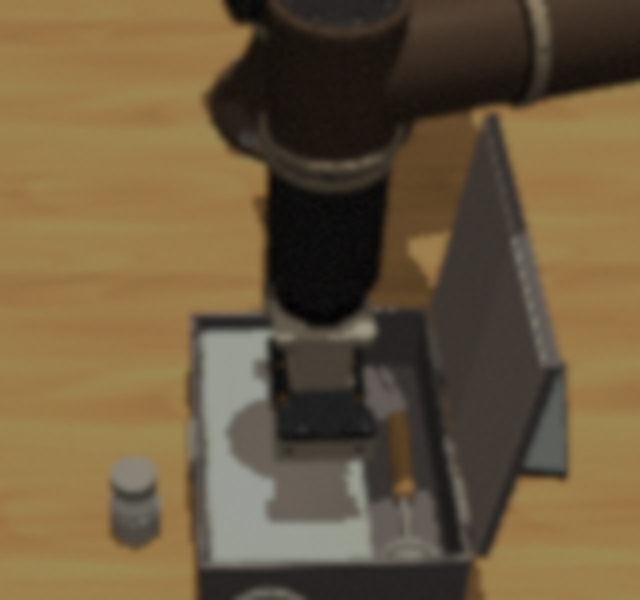

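```bash
python3 -m creep '[[0,0,0,0,0],[0,0,-0.05,0,0],[0,0,-0.15,0,0],[0,0,-0.35,0,0],[0,0,-0.6,0,0],[0,0,-0.9,0,0],[0,0,-1,0,0],[0,0,-1,0,0]]'; python3 -m creep '[[0,0,-0.3,0,0],[0,0,-0.6,0,0],[0,0,-0.9,0,0],[0,0,-1,0,0],[0,0,-1,0,0],[0,0,-1,0,0],[0,0,-1,0,0],[0,0,-1,0,0]]'
python3 - <<'E'
from h import *
t=snapshot("side"); crop(t,150,0,250,230,3,"s6.png")
t=snapshot("top"); crop(t,100,100,200,200,3,"t6.png")
print(ctrl.get_obs()["force"],ctrl.get_obs()["tool_pos"])
E
```

```text
clock: 6.03
tool_pos: [0.5681, -0.0455, 0.1692]
orientation: [-179.7, 0.0, -89.8]
force: [0.3, 0.1, 1.0]
opening: 0.0007
clock: 6.7
tool_pos: [0.5654, -0.0458, 0.2638]
orientation: [179.8, -0.0, -89.8]
force: [-0.3, -0.4, 0.9]
opening: 0.0008
[-1.34735056 -0.16601826 -0.37830953] [ 0.56570405 -0.0458171   0.26424497]
```

View pics/s6.png

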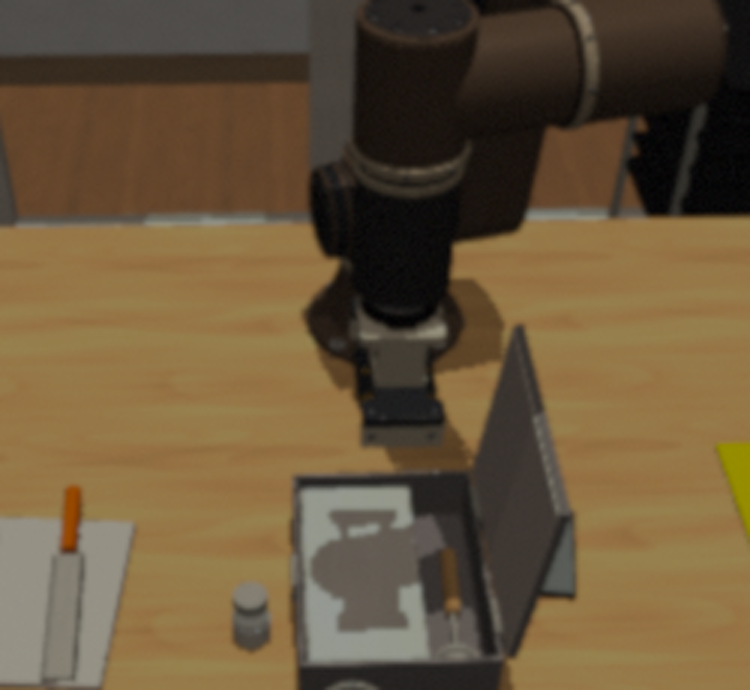

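View pics/t6.png

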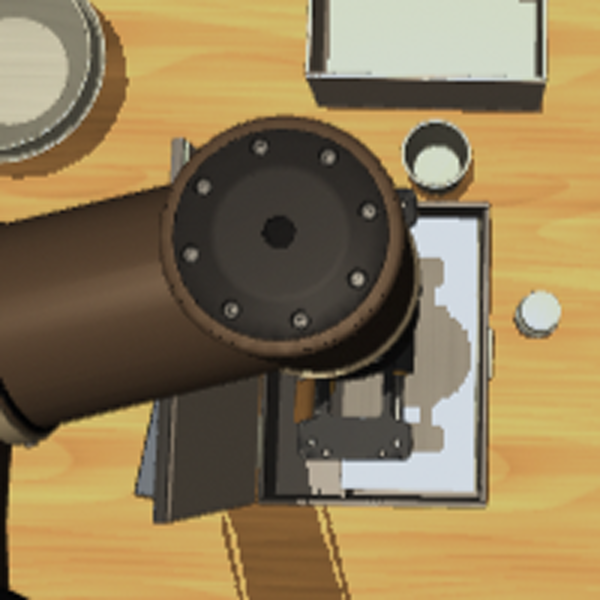

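```bash
python3 -m creep '[[0,0,-0.3,0,0],[0,0,-0.6,0,0],[0,0,-0.85,0,0],[0,0,-0.85,0,0],[-0.2,0,-0.85,0,0],[-0.5,0,-0.85,0,0],[-0.8,0,-0.85,0,0],[-1,0,-0.85,0,0]]'; python3 -m creep '[[-0.3,0,0,0,0],[-0.6,0,0,0,0],[-0.9,0,0,0,0],[-1,0,0,0,0],[-1,0,0,0,0],[-1,0,0,0,0],[-1,0,0,0,0],[-1,0,0,0,0]]'
python3 - <<'E'
from h import *
t=snapshot("side"); crop(t,150,0,250,230,3,"s7.png")
t=snapshot("top"); crop(t,50,100,250,200,3,"t7.png")
print(ctrl.get_obs()["force"],ctrl.get_obs()["tool_pos"],ctrl.get_obs()["joint_pos"])
E
```

```text
clock: 7.47
tool_pos: [0.5656, 0.056, 0.3497]
orientation: [179.9, 0.0, -89.8]
force: [1.1, -0.4, -0.1]
opening: 0.0003
clock: 8.13
tool_pos: [0.5655, 0.1532, 0.3505]
orientation: [180.0, -0.0, -89.8]
force: [-0.5, -0.6, -0.2]
opening: 0.0004
[ 0.21826408 -0.02862495  0.35717682] [0.56552452 0.1532539  0.35068206] [ 3.42728082e+01  9.03211650e+00  1.06854949e+00  3.41096511e-03
 -8.20276910e+01 -3.41264993e+01]
```

View pics/s7.png

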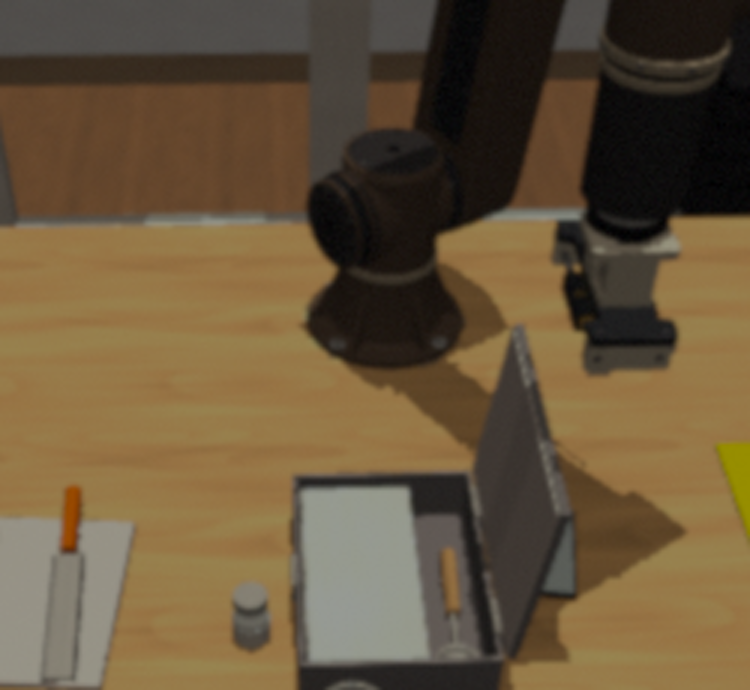

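View pics/t7.png

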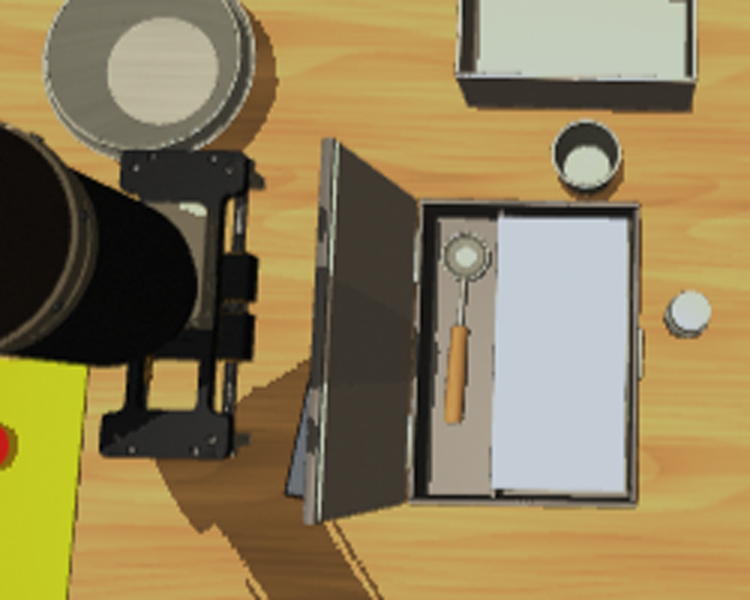

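```bash
python3 - <<'E'
import numpy as np
r=.185
for a in [1.69,1.57,1.45,1.3,1.15,1.0,.85,.7,.55,.45,.35,.25,.15,.07,0]:
    y=.071-r*np.cos(a)+.013*np.sin(a); z=.08+r*np.sin(a)+.013*np.cos(a)
    print(a,"corner",round(y,4),round(z,4),"centre y",round(y+.0095,4),"rel: tx",round((.1532-y-.0095)*10,3),"tz",round((.262-z)*10,3))
E
python3 -m creep '[[0,0,0.2,0,0],[0,0,0.4,0,0],[0,0,0.6,0,0],[0,0,0.8,0,0],[0,0,0.88,0,0],[0,0,0.88,0,0],[0,0,0.88,0,0],[0,0,0.88,0,0]]'
```

```text
1.69 corner 0.1059 0.2621 centre y 0.1154 rel: tx 0.378 tz -0.001
1.57 corner 0.0839 0.265 centre y 0.0934 rel: tx 0.598 tz -0.03
1.45 corner 0.0616 0.2652 centre y 0.0711 rel: tx 0.821 tz -0.032
1.3 corner 0.034 0.2617 centre y 0.0435 rel: tx 1.097 tz 0.003
1.15 corner 0.0073 0.2542 centre y 0.0168 rel: tx 1.364 tz 0.078
1.0 corner -0.018 0.2427 centre y -0.0085 rel: tx 1.617 tz 0.193
0.85 corner -0.0413 0.2276 centre y -0.0318 rel: tx 1.85 tz 0.344
0.7 corner -0.0621 0.2091 centre y -0.0526 rel: tx 2.058 tz 0.529
0.55 corner -0.0799 0.1878 centre y -0.0704 rel: tx 2.236 tz 0.742
0.45 corner -0.0899 0.1722 centre y -0.0804 rel: tx 2.336 tz 0.898
0.35 corner -0.0983 0.1556 centre y -0.0888 rel: tx 2.42 tz 1.064
0.25 corner -0.105 0.1384 centre y -0.0955 rel: tx 2.487 tz 1.236
0.15 corner -0.11 0.1205 centre y -0.1005 rel: tx 2.537 tz 1.415
0.07 corner -0.1126 0.1059 centre y -0.1031 rel: tx 2.563 tz 1.561
0 corner -0.114 0.093 centre y -0.1045 rel: tx 2.577 tz 1.69
clock: 8.9
tool_pos: [0.5662, 0.1542, 0.2641]
orientation: [-179.9, 0.0, -89.8]
force: [-0.3, 0.9, 0.1]
opening: 0.0004
```

```bash
python3 -m creep '[[0.15,0,0,0,0],[0.28,0,0,0,0],[0.38,0,0,0,0],[0.5,0,-0.02,0,0],[0.62,0,-0.03,0,0],[0.75,0,-0.03,0,0],[0.88,0,-0.03,0,0],[1.0,0,-0.02,0,0]]'
python3 - <<'E'
from h import *
t=snapshot("side"); crop(t,200,30,200,190,3,"s8.png")
t=snapshot("top"); crop(t,100,100,200,200,3,"t8.png")
print(ctrl.get_obs()["force"],ctrl.get_obs()["tool_pos"])
E
```

```text
clock: 9.57
tool_pos: [0.5657, 0.0528, 0.2646]
orientation: [180.0, 0.0, -89.8]
force: [0.1, 2.5, -1.5]
opening: 0.0003
[-0.17804681 -0.26941623  0.36059314] [0.56545545 0.05191662 0.26439134]
```

View pics/s8.png

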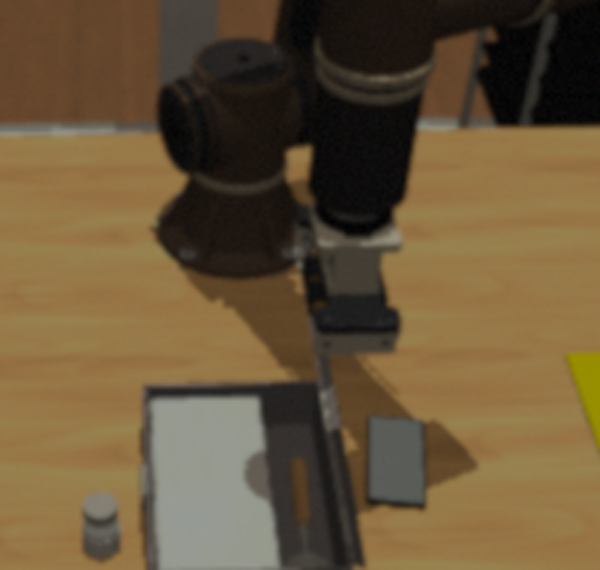

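View pics/t8.png

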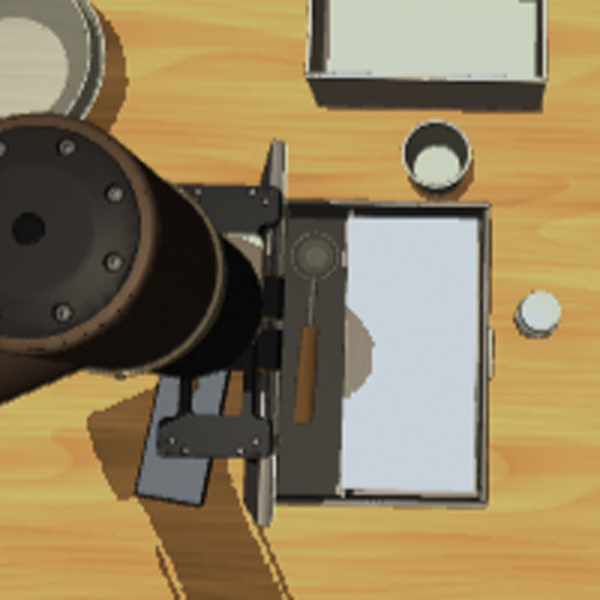

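```bash
python3 -m creep '[[0.12,0,0.02,0,0],[0.24,0,0.06,0,0],[0.36,0,0.1,0,0],[0.49,0,0.155,0,0],[0.62,0,0.215,0,0],[0.74,0,0.29,0,0],[0.85,0,0.365,0,0],[0.98,0,0.48,0,0]]'
python3 - <<'E'
from h import *
t=snapshot("side"); crop(t,200,30,200,190,3,"s9.png")
print(ctrl.get_obs()["force"],ctrl.get_obs()["tool_pos"])
E
```

```text
clock: 10.33
tool_pos: [0.5663, -0.045, 0.216]
orientation: [-180.0, -0.0, -89.8]
force: [0.4, 0.9, 1.1]
opening: 0.0004
[-0.40203097 -1.62430317 -3.2927032 ] [ 0.56461431 -0.04663626  0.21295552]
```

View pics/s9.png

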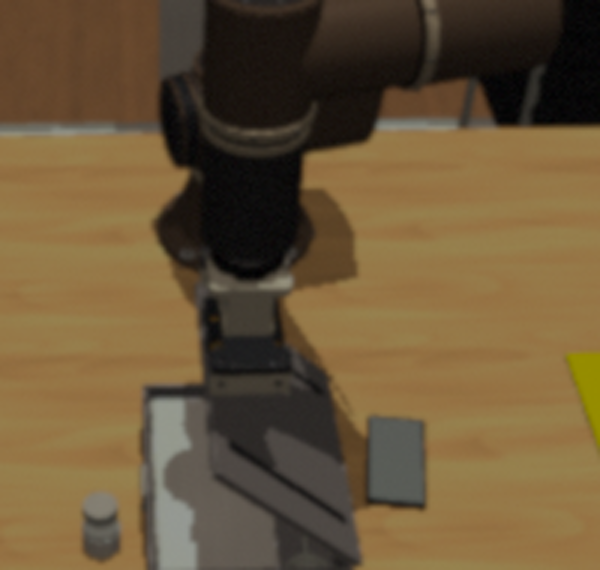

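```bash
python3 -m creep '[[0.08,0,0.07,0,0],[0.17,0,0.17,0,0],[0.25,0,0.28,0,0],[0.31,0,0.36,0,0],[0.355,0,0.44,0,0],[0.4,0,0.52,0,0],[0.44,0,0.6,0,0],[0.475,0,0.69,0,0]]'
python3 - <<'E'
from h import *
t=snapshot("side"); crop(t,200,30,200,190,3,"s10.png")
print(ctrl.get_obs()["force"],ctrl.get_obs()["tool_pos"])
E
```

```text
clock: 11.05
tool_pos: [0.5663, -0.0916, 0.1468]
orientation: [180.0, -0.0, -89.8]
force: [-0.8, -0.4, 2.0]
opening: 0.0005
[-0.42537956  0.40144657 -0.57301983] [ 0.56530654 -0.09193647  0.144865  ]
```

View pics/s10.png

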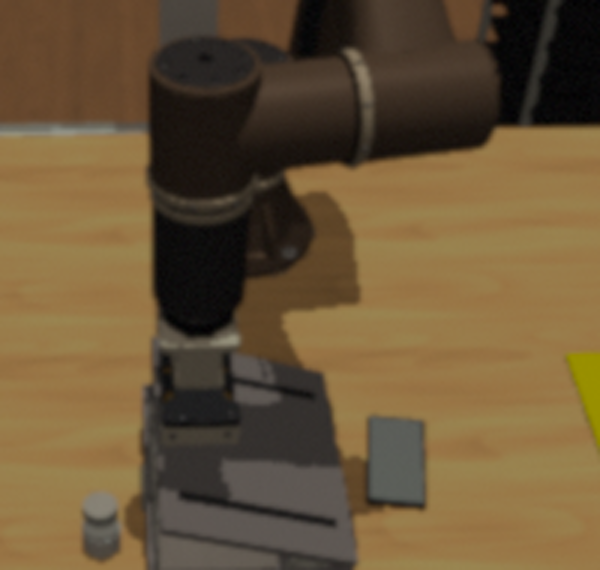

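```bash
python3 -m creep '[[0.03,0,0.08,0,0],[0.05,0,0.15,0,0],[0.07,0,0.22,0,0],[0.085,0,0.29,0,0],[0.1,0,0.36,0,0],[0.11,0,0.42,0,0],[0.115,0,0.47,0,0],[0.12,0,0.51,0,0]]'; python3 -m creep '[[0,0,0.01,0,0],[0,0,0.02,0,0],[0,0,0.03,0,0],[0,0,0.035,0,0],[0,0,0.035,0,0],[0,0,0.035,0,0],[0,0,0.035,0,0],[0,0,0.035,0,0]]'
```

```text
clock: 11.77
tool_pos: [0.5665, -0.1033, 0.0959]
orientation: [180.0, -0.0, -89.8]
force: [-0.3, -0.2, 0.6]
opening: 0.0005
clock: 12.43
tool_pos: [0.5663, -0.1033, 0.0933]
orientation: [-180.0, -0.0, -89.8]
force: [-2.1, -0.6, 5.2]
opening: 0.0004
```

```bash
python3 -m creep '[[0,0,0.005,0,0],[0,0,0.01,0,0],[0,0,0.015,0,0],[0,0,0.015,0,0],[0,0,0.015,0,0],[0,0,0.015,0,0],[0,0,0.015,0,0],[0,0,0.015,0,0]]';
python3 - <<'E'
from h import *
t=snapshot("side"); crop(t,200,80,160,150,4,"s11.png")
E
```

```text
clock: 13.1
tool_pos: [0.5663, -0.1033, 0.0932]
orientation: [-180.0, -0.0, -89.8]
force: [-7.5, 2.0, 15.6]
opening: 0.0001
```

View pics/s11.png

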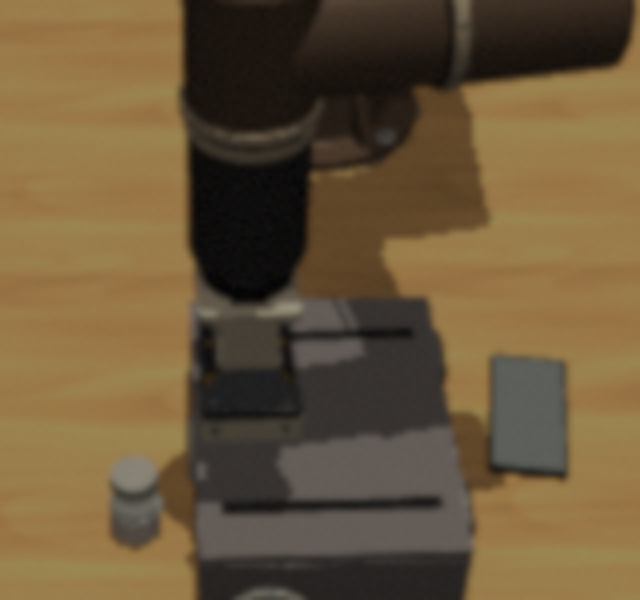

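Force rises to 15.6 N with the tip stuck at z = 93.2 mm, so the lid is against its stop at the expected shut height. I'll lift clear.

```bash
python3 -m creep '[[0,0,-0.03,0,0],[0,0,-0.1,0,0],[0,0,-0.25,0,0],[0,0,-0.5,0,0],[0,0,-0.8,0,0],[0,0,-1,0,0],[0,0,-1,0,0],[0,0,-1,0,0]]'; python3 -m creep '[[0.3,0,-0.1,0,0],[0.6,0,-0.2,0,0],[0.9,0,-0.3,0,0],[1,0,-0.3,0,0],[1,0,-0.3,0,0],[1,0,-0.3,0,0],[1,0,-0.3,0,0],[1,0,-0.3,0,0]]'; python3 -m creep '[[0.3,0.2,0,0,0],[0.6,0.4,0,0,0],[0.9,0.6,0,0,0],[1,0.6,0,0,0],[1,0.6,0,0,0],[1,0.6,0,0,0],[1,0.6,0,0,0],[1,0.6,0,0,0]]'
python3 - <<'E'
from h import *
exec(open("fit.py").read().split("mt=[")[0].split("from h import *")[1])
p=np.load("case.npy");W=case(*p[:3])
box=[W(np.array([lid(150,0,13,0),lid(150,220,13,0),lid(-150,220,13,0),lid(-150,0,13,0)])/1000)]
crop(s,140,130,160,150,5,"t12.png",box);crop(t,200,80,160,150,4,"s12.png",box)
print(ctrl.get_obs())
E
```

```text
clock: 13.82
tool_pos: [0.5673, -0.1031, 0.193]
orientation: [-179.8, 0.0, -89.8]
force: [-1.4, 0.9, -0.5]
opening: 0.0
clock: 14.48
tool_pos: [0.5666, -0.2024, 0.2208]
orientation: [179.9, 0.0, -89.7]
force: [0.4, 0.6, 0.4]
opening: 0.0004
clock: 15.15
tool_pos: [0.5077, -0.3024, 0.2214]
orientation: [180.0, 0.0, -89.7]
force: [-0.7, 1.1, -0.0]
opening: 0.0004
{'clock': 15.25, 'joint_pos': array([-1.18570077e+01,  1.28954330e+01, -1.07139731e+01, -4.24372290e-03,
       -6.63939650e+01,  1.21603395e+01]), 'qvel': array([-0.19844681, -0.0569304 , -0.0662813 ,  0.07498885, -0.0529957 ,
        0.14715016]), 'tau': array([-1.11592363e-01, -4.69929886e+01,  2.85958868e+01,  6.80410758e+00,
        5.16180194e-02, -8.13673949e-03]), 'tool_pos': array([ 0.50769629, -0.30254594,  0.22150147]), 'orientation': array([ 1.79997524e+02,  4.51138385e-03, -8.96983679e+01]), 'force': array([-0.11176669,  0.34461845,  0.75274242]), 'moment': array([-0.03869485,  0.1146409 ,  0.04429396]), 'opening': 0.00030265172040797256}
```

View pics/s12.png

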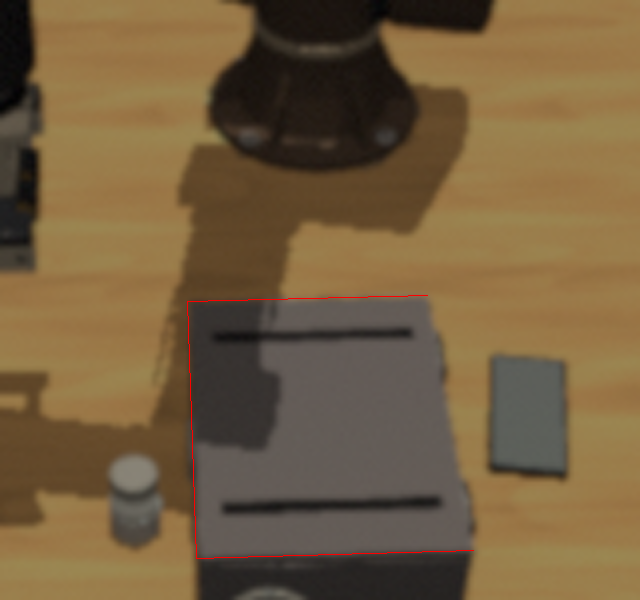

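View pics/t12.png

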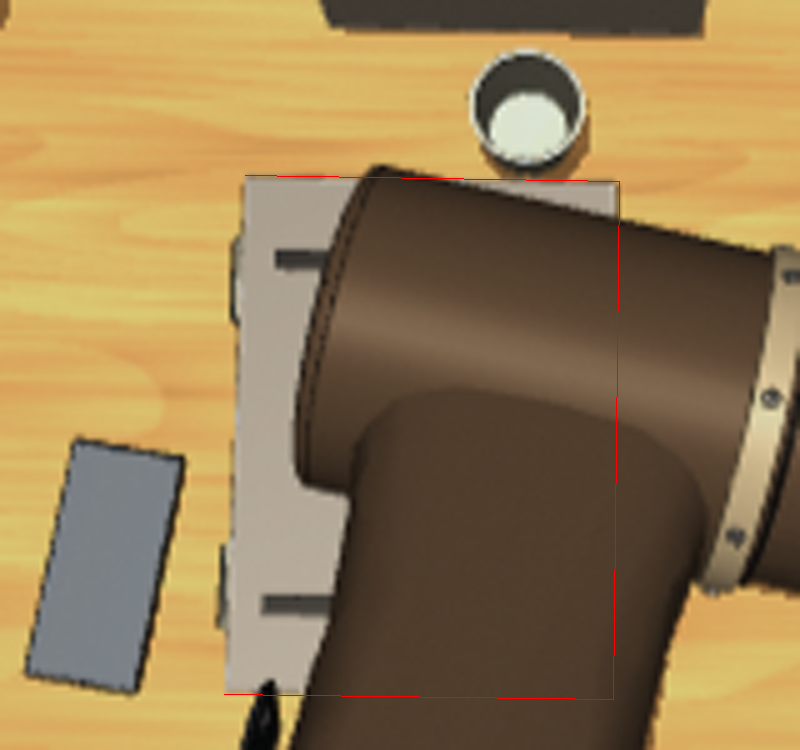

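The lid outline matches the predicted shut panel to within about 1 px. The jar, cup and phone look unmoved, and the hand is clear. I'll hand the job in.

```bash
python3 -c "
from plant import workorder
print(workorder.close_job())"
```

```text
the job is handed in; nothing more can be done
None
```

The case is packed and shut, and I handed the job in at about 15 s of the 61 s allowed. The hand-in gave no verdict.

- **Flap:** With the fingers closed, I pushed the flap down from its outer face until it hit its stop. The tip stood at z = 67 mm, the expected height, with about 20–38 N on it. A picture taken afterwards showed the flap flat and the lid still open.
- **Lid:** I went over the lid and pushed it from its outer face along its arc, slowing to roughly 0.5 rad/s near the end. I then pressed until the tip stayed at z = 93 mm while the force rose to about 16 N.
- **Final checks:** The closed lid's outline matched the predicted shut panel to about 1 px in the side and top views, where the arm did not hide it. The jar and cup looked unmoved. The phone was mostly hidden by the lid at the start; the strip of it that showed has not moved.
- **Hand clear:** The hand is about 0.15 m clear of the case, with no contact force beyond sensor noise.
- **Not checked:** I did not look again at the cheese and grater at the end, though nothing came near them. The utensils are now hidden under the flap and lid. They looked in place before the lid went over, except the spatula, which the flap already covered.

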